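Hold the last corner block tight in the drawer corner

TASK

Fit the loose beech corner block into the one drawer corner that has none: standing on the drawer bottom, nose right into the corner, its two square faces flush against the drawer front and the left side board. Press it firmly against both boards at once and finish while still holding it pressed there, so that the screws can be driven. Leave the tools and other things on the bench and in the drawer where they lie.

Things in the scene. Friction and masses are not known exactly. Their poses are not given: they have to be found in the camera images.
- corner_block: loose light beech corner block, upright prism 55 mm tall, 60-130 g, house-shaped from above: broad face 54 mm wide (four dark screw holes), two parallel end faces 54 mm apart, 36 mm deep (normals +x+y and -x-y), two square faces 38 mm long (normals -x and +y) meeting in the nose, 63 mm from the broad face. Origin: underside, 31.5 mm from nose and broad face. Seated, its axes are parallel to the drawer's
- block_nose (a point): foot of the block's nose edge (underside), 31.5 mm from the block's origin along its own (-x, +y) diagonal; axes as the block's
- block_grip (a point): a good point to grip the block across its end faces: midway between them, 8 mm in from the broad face, 42 mm above the foot, 55 mm behind the nose; axes as the block's. In the corner the boards meet the end faces' far edges at 45 degrees, so only the part near the broad face leaves room for fingers
- drawer: open dark walnut desk drawer, held fast on the bench by two steel holdfasts (120 mm high, at the back and left rear). Inside 274 mm (x) by 300 mm (y), plywood floor 16 mm above the bench, side and back boards 12 mm thick, tops at 67 mm; smooth, friction with the block about 0.35. Three inner corners carry a beech block. Origin: centre of the underside, z up, -x towards the front with its bar handle, +y towards the left side
- drawer_front: the drawer's front board, 18 mm thick, 336 mm wide, top 72 mm above the bench, with a dark bar handle outside; its origin and axes are the drawer's. Its inner face is the plane x = -137 mm of the drawer
- drawer_side: the drawer's left side board, 12 mm thick, top 67 mm above the bench; its origin and axes are the drawer's. Its inner face is the plane y = +150 mm of the drawer
- empty_corner (a point): the point where the drawer's inner floor, front board and left side board meet in the corner that has no block; axes as the drawer's, so the free space of the corner lies towards +x, -y
- glue_bottle: yellow closed glue bottle, 54 mm diameter, 150 mm high, origin at the centre of its underside; leave it
- offcut: walnut offcut, 90 x 55 x 18 mm, lying flat, origin at the centre of its underside; leave it
- screwdriver: red-handled screwdriver, 200 mm, lying along its x axis on the drawer floor; leave it
- hammer: hammer, 280 mm, lying along its x axis; leave it
- drill: green and black cordless drill lying on its side, about 230 x 210 x 64 mm, origin under its motor housing, chuck to +x, battery to -y; leave it
- tape_measure: yellow tape measure, 72 x 68 x 36 mm, origin at the centre of its underside; leave it
- screw_tray: blue open tray of screws, 120 x 160 x 35 mm, origin at the centre of its underside; leave it
Things that resemble listed ones, but are neither listed nor needed, are in the scene too. Several things have the shape of the corner_block; the one meant has the colours described above.

How it is judged (in metres and radians):
At the end, for the whole second after the job is handed in: Block stands on the drawer floor, nose within 3 mm of the corner in each direction, axes within 0.05 rad of the drawer's; it is at rest, presses the front board and the left side board with more than 3 N each at once, and the fingers bear on it with more than 3 N (x of block_nose in the frame of empty_corner between -0.003 and 0.003 m and y of block_nose in the frame of empty_corner between -0.003 and 0.003 m and z of block_nose in the frame of empty_corner between -0.003 and 0.003 m and angle between the x axis of corner_block and the x axis of drawer, either way round below 0.05 rad and angle between the z axis of corner_block and the z axis of drawer, either way round below 0.05 rad and contact force between corner_block and drawer_front above 3 N and contact force between corner_block and drawer_side above 3 N and contact force between the fingers and corner_block above 3 N and linear speed of corner_block below 0.02 m/s); the arm keeps its last pose, push and grip.
It fails at once if a bystander (glue bottle, offcut, screwdriver, hammer, drill, tape measure, screw tray) is moved more than 30 mm (distance of any of glue_bottle, offcut, screwdriver, hammer, drill, tape_measure, screw_tray from where it was at the start of the episode above 0.03 m).
It fails at once if the glue bottle is knocked over (angle between glue_bottle's own z axis and vertical above 0.5 rad).
It also fails if it takes over 48 s, if anything falls off the work surface, if the arm or the gripper's body presses on something with over 40 N, if the wrist force passes 120 N, or if a joint passes its speed limit or range.

ROBOT

A 6-joint arm with a two-finger parallel gripper is mounted at the origin on the work surface. World frame = base frame: x ahead of the robot, y to its left, z up, the work surface at z = 0. Lengths are in m, angles in degrees, forces in N, time in s.
With the tool pointing down it reaches from about 0.4 to 0.825 m from the base axis. Payload 7 kg.
Tool frame: the origin (TCP) lies at the very end of the fingers, on their centre line; the grasp point (between the pads) lies 19 mm behind it; z points along the fingers, y is the line along which they close (so a half turn about z gives the same grasp; the last joint's range is limited). The gripper opens to 88 mm and grips with 3 to 60 N. Pads are 19 mm wide; open, the fingers measure 130 mm over their backs; the gripper's body (78 mm by 193 mm) begins 47 mm behind the grasp point.
Start: joints at [-60.556, 20.546, 0.682, 0, -70.136, -16.507], TCP at [0.151, -0.658, 0.194] pointing down, gripper open.
Joint ranges: [-176.03, 176.03], [-82.01, 121.73], [-58.28, 71.71], [-173.87, 95.51], [-174.79, -0.11], [-173.66, 173.66]. Speed limits (degrees/s): [136.94, 136.94, 172.46, 180, 180, 180].

INTERFACE

Orientations are given as [roll, pitch, yaw] about the fixed x, y, z axes, in that order (R = Rz(yaw) Ry(pitch) Rx(roll)).
In Python, from plant import r gives the robot as it stands. The module is installed in compiled form; this text tells all that it offers.
- The arm moves only by the tool jog_arm, never from a script. Its arguments are lists of equal length, an entry for each row: "travel": the shift along the tool's x, y, z each as a share of 50 cm, from -1 to 1, a list of three; "dr": the turn, a rotation vector about the tool's x, y, z each as a share of 360 degrees, from -1 to 1, a list of three; "claw": the opening, from 0 (shut) to 1 (fully open). A call has exactly 10 rows; each row is the pose to reach, as a shift and turn from the pose commanded when the call began, along the tool's axes at that moment, turning the shorter way round; what a row does not reach only later rows make up. A row lasts 1/8 s, in which the tool goes at most 62.5 mm and 10.7 degrees, less where a joint would pass 70% of its speed; a pose out of reach is approached as far as the arm can. A call with a number of a shift or a turn outside -1 to 1 is refused whole. A call with a gripper value outside its range is refused whole. The fingers move at their own pace and stop on an object; "newtons" is the grip in N (left out, the last holds). Time passes only in rows, so rows that repeat a pose let the fingers close, or fill a call up. It gives the time, the measured TCP pose, the force, the opening and the grip force at its end, in the units of the state.
- r.get_state(): the state, without advancing time (a new reading comes with each control period).
- r.capture(name): name is "side" or "top"; returns a dict with "pixels" (400x640x3 uint8, red, green, blue), "range_z" (400x640 float32, m along the optical axis (not along the pixel's ray), 0 where there is no reading), "fx", "fy", "cx", "cy" (pixels), "position" and "attitude" of the camera in the world. Camera axes: x right, y up, looking along -z (the intrinsics and any distortion apply to the point x, -y, -z); pixel columns grow to the right and rows downward; lengths in m; the calibration is good to about 2 mm. A picture is of the moment at which its call begins.
- r.close_job(): hands the job in; it is judged then, once.
Trained networks look in the newest picture that a camera, given by its name, has taken for a name from the list of things; names that differ only in an ending like _2 or _b are one class to them, and where a whole thing is asked for, a point or a joint stands for the part that bears it (a point fixed in the world has none). Each returns a list of dicts, best first, with "conf" (0 to 1); they miss things now and then, are a little off and sometimes report something else, mostly with a low value. They report only what shows in the picture. A call takes as long as a camera call. They do not tell look-alikes from the thing itself.
- r.boxes_of(name, camera): "extent" ([left, top, right, bottom] in pixels, round what is visible of it).
- r.regions_of(name, camera): "pixels" (400x640 bool, what is visible of it) and "extent" ([left, top, right, bottom] in pixels, round what is visible of it).
- r.tip_of(name, camera): "at" ([column, row] in pixels: a listed point, or the origin of a listed thing).
The state is a dict: "time_s": time; "joints": joint angles; "qd": joint speeds; "joint_torque": joint torques, N m; "tcp_pos": TCP position; "eef_rot": TCP orientation; "contact_force": force on the tool from outside, world axes, zero at the start; "moment": the same for the moment, N m; "gripper_width": finger opening in m; "gripper_force": force on a finger pad.
Only numpy, scipy, OpenCV 4.12 (cv2) and the standard library are available. Lean on these libraries where they do the work, as an engineer would, in place of code of your own. Each camera call takes 0.05 s, during which the arm holds its last target. There are 200 camera calls.

## Working session

There is one attempt and no reset: what is moved stays moved. The work goes in short steps, Python scripts to look and compute and a tool call to move; the robot and the scene stay as the last step left them, time stands still between calls to the robot, and variables do not carry over. Pictures are saved under pics/ and viewed, at most 10 in all, crops included, and the job is handed in when it is done.

Besides the shell and the picture viewer there is one more tool, called after ">>>" by a JSON object that holds its "name" and its "arguments", one argument or row to a line. jog_arm: Moves the arm, as the interface text tells. Its arguments: {"type":"object","properties":{"travel":{"type":"array"},"dr":{"type":"array"},"claw":{"type":"array"},"newtons":{"type":"number"}},"required":["travel","dr","claw"]}

```bash
mkdir -p pics; cat > h.py <<'E'
import numpy as np,cv2
from scipy.spatial.transform import Rotation as R
from plant import r
def cam(n):
    c=r.capture(n); return c
def pts(c):
    v,u=np.mgrid[0:400,0:640]; z=c["range_z"]
    p=np.stack([(u-c["cx"])/c["fx"]*z,-(v-c["cy"])/c["fy"]*z,-z],-1)
    a=np.array(c["attitude"],float)
    M=a if a.shape==(3,3) else (R.from_euler('xyz',a,degrees=True).as_matrix() if a.size==3 else R.from_quat(a).as_matrix())
    return p@M.T+np.array(c["position"])
E
python3 - <<'E'
from h import *
s=r.get_state();print(s)
for n in ("top","side"):
    c=cam(n);P=pts(c);cv2.imwrite(f"pics/{n}0.png",c["pixels"][:,:,::-1])
    print(n,c["position"],c["attitude"],c["fx"],c["fy"],c["cx"],c["cy"],[k for k in c])
    for t in("corner_block","drawer"):
        for b in r.boxes_of(t,n): 
            e=np.array(b["extent"]).astype(int);u,v=(e[0]+e[2])//2,(e[1]+e[3])//2
            print(t,b["conf"].__round__(2),e,P[v,u].round(3),c["pixels"][v,u])
    for t in("empty_corner","block_nose","block_grip"):
        for b in r.tip_of(t,n):
            u,v=np.array(b["at"]).astype(int);print(t,round(b["conf"],2),u,v,P[v,u].round(3))
E
```

```text
{'time_s': 0.0, 'joints': array([-6.05573784e+01,  2.05921598e+01,  6.33129920e-01, -1.95097084e-02,
       -7.01358030e+01, -1.65077372e+01]), 'qd': array([-0.07149821, -0.02095388, -0.03945345,  0.02369436,  0.04560124,
       -0.11056121]), 'joint_torque': array([ 8.24567924e-04, -5.82715130e+01,  2.93059623e+01,  6.99720874e+00,
        6.83120350e-03, -2.33952396e-04]), 'tcp_pos': array([ 0.15094478, -0.65734407,  0.19331159]), 'eef_rot': array([ 1.79903864e+02, -9.36451049e-03, -1.67071752e+02]), 'contact_force': array([0.23610563, 0.04303664, 0.64785037]), 'moment': array([-0.03474567, -0.04646665, -0.03525312]), 'gripper_force': 0.0, 'gripper_width': 0.08801145018680963}
top [0.32174932 0.02131394 1.35469784] [  6.85293971  -0.42721195 -90.41803062] 401.0542690617281 401.0542690617281 318.17931702619535 200.1332978313701 ['pixels', 'range_z', 'fx', 'fy', 'cx', 'cy', 'position', 'attitude']
corner_block 0.83 [373 204 397 221] [ 0.438 -0.207  0.055] [221 185 130]
corner_block 0.8 [390 232 413 253] [ 0.34  -0.257  0.051] [103 190 114]
corner_block 0.63 [426 261 454 285] [ 0.241 
[... 604 characters left out ...]
1602318006 504.1511602318006 319.17642538665905 201.05680273535785 ['pixels', 'range_z', 'fx', 'fy', 'cx', 'cy', 'position', 'attitude']
corner_block 0.75 [243 305 264 334] [ 0.232 -0.406  0.056] [222 150 176]
corner_block 0.67 [309 248 327 276] [ 0.437 -0.228  0.053] [210 172 121]
corner_block 0.66 [273 270 298 293] [ 0.33  -0.288  0.055] [ 45 168  73]
drawer 0.98 [284 126 406 232] [0.59  0.175 0.011] [222 200 154]
empty_corner 0.88 299 156 [0.429 0.263 0.063]
block_nose 0.85 274 281 [ 0.298 -0.246  0.001]
block_nose 0.83 313 257 [ 0.424 -0.208  0.054]
block_grip 0.88 316 265 [ 0.429 -0.24   0.054]
block_grip 0.81 291 280 [ 0.348 -0.285  0.053]
block_grip 0.57 253 326 [ 0.23  -0.421  0.044]
```

```bash
python3 - <<'E'
import cv2
a=cv2.imread("pics/top0.png");cv2.imwrite("pics/topc.png",cv2.resize(a[80:310,180:520],None,fx=2.35,fy=2.35,interpolation=cv2.INTER_CUBIC))
a=cv2.imread("pics/side0.png");cv2.imwrite("pics/sidec.png",cv2.resize(a[225:345,230:390],None,fx=5,fy=5,interpolation=cv2.INTER_CUBIC))
E
```

```text
(no output)
```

View pics/topc.png

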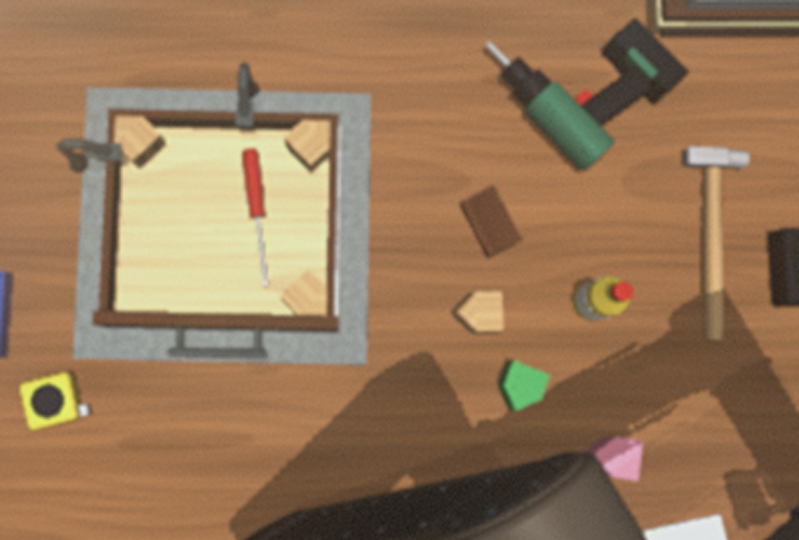

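View pics/sidec.png

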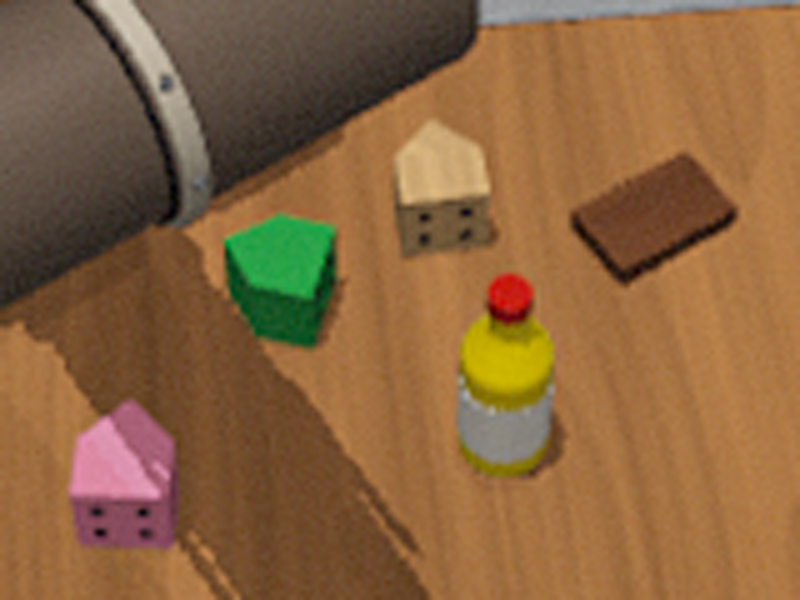

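View pics/side0.png

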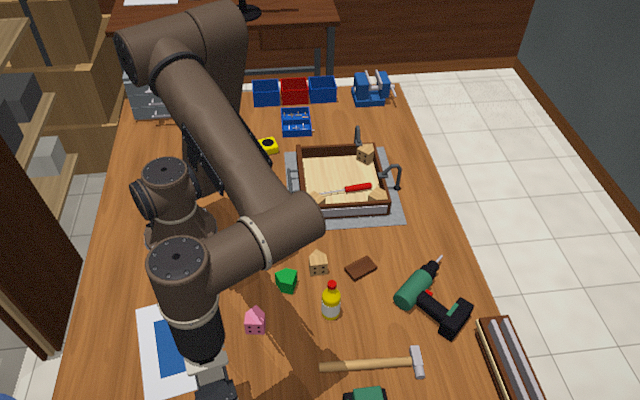

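Lookalikes for the corner block in the top picture are beech at (385,213), green at (403,243) and pink at (440,272). The glued blocks in the drawer are also beech, but only the one at (385,213) is loose. The close crop confirms it is light beech with four dark holes. Its nose points to +y, and the empty corner is front-left at about pixel (226,214).

```bash
cat >> h.py <<'E'
def block(c,cen=(0.437,-0.205),z=(0.047,0.066),rad=0.06):
    """fit house outline to top-face points; returns origin xy, yaw(deg) of block axes"""
    from scipy.optimize import minimize
    P=pts(c); m=(P[...,2]>z[0])&(P[...,2]<z[1])&(np.hypot(P[...,0]-cen[0],P[...,1]-cen[1])<rad)
    q=P[m][:,:2]; 
    # outline in block frame along d=(-1,1)/√2 (depth, nose +) and e=(1,1)/√2
    def sd(p):
        X,Y,t=p; l=(q-[X,Y])@np.array([[np.cos(t),-np.sin(t)],[np.sin(t),np.cos(t)]])
        d=(l[:,1]-l[:,0])/2**.5; e=(l[:,0]+l[:,1])/2**.5
        return np.max([np.abs(e)-.027,-.0315-d,l[:,1]-.0315/2**.5,-l[:,0]-.0315/2**.5],0)
    # points as uniform area: fit by outside penalty + soft centring over perimeter
    best=None
    for t0 in np.radians(np.arange(-180,180,15)):
        f=lambda p:np.sum(np.maximum(sd(p)+.0008,0)**2)*1e6
        o=minimize(f,[*q.mean(0),t0],method="Nelder-Mead",options=dict(xatol=1e-5,fatol=1e-4,maxiter=600))
        if best is None or o.fun<best.fun: best=o
    return best.x[:2],np.degrees(best.x[2]),best.fun/len(q),len(q),np.median(P[m][:,2])
E
python3 - <<'E'
from h import *
c=cam("top");P=pts(c);np.save("P.npy",P)
print(block(c))
# drawer boards: rim points
Z=P[...,2];X=P[...,0];Y=P[...,1]
fl=np.median(Z[140:190,240:300]);print("floor z",fl)
def fit(m,ax):  # line through inner edge
    return
# front rim: z 0.066-0.08 ; for each Y column bin get max x; left rim: min y per X bin
m=(Z>0.06)&(Z<0.082)&(Y>0.05)&(Y<0.35)&(X>0.40)&(X<0.48)
for lo in np.arange(0.04,0.34,0.03):
    k=m&(Y>lo)&(Y<lo+.03)
    if k.sum()>3: print("front Y%.2f n%d x %s z %.3f"%(lo,k.sum(),np.percentile(X[k],[2,50,98]).round(4),np.median(Z[k])))
m=(Z>0.056)&(Z<0.08)&(Y>0.25)&(Y<0.36)&(X>0.44)&(X<0.77)
for lo in np.arange(0.44,0.77,0.03):
    k=m&(X>lo)&(X<lo+.03)
    if k.sum()>3: print("left X%.2f n%d y %s z %.3f"%(lo,k.sum(),np.percentile(Y[k],[2,50,98]).round(4),np.median(Z[k])))
# floor extents
m=(Z>fl-.006)&(Z<fl+.006)&(X>.44)&(X<.78)&(Y>0)&(Y<.36)
for lo in np.arange(0.05,0.31,0.03):
    k=m&(Y>lo)&(Y<lo+.03)&(np.abs(X-.58)<.15); print("floor Y%.2f xmin %.4f"%(lo,np.percentile(X[k],.5)))
for lo in np.arange(0.46,0.7,0.03):
    k=m&(X>lo)&(X<lo+.03); print("floor X%.2f y %s"%(lo,np.percentile(Y[k],[.5,99.5]).round(4)))
E
```

```text
(array([ 0.43629258, -0.20341257]), np.float64(-42.95305176120688), np.float64(0.04475512100311124), 256, np.float64(0.05455544381785593))
floor z 0.01651848115317689
front Y0.04 n86 x [0.4153 0.4412 0.4702] z 0.071
front Y0.07 n55 x [0.4153 0.425  0.4322] z 0.071
front Y0.10 n56 x [0.4155 0.4237 0.432 ] z 0.072
front Y0.13 n58 x [0.4157 0.4239 0.4321] z 0.072
front Y0.16 n47 x [0.4167 0.4258 0.4323] z 0.071
front Y0.19 n58 x [0.4195 0.4274 0.4357] z 0.072
front Y0.22 n55 x [0.4194 0.4263 0.4361] z 0.072
front Y0.25 n54 x [0.4197 0.428  0.4364] z 0.072
front Y0.28 n67 x [0.4199 0.4298 0.4749] z 0.072
front Y0.31 n74 x [0.4221 0.4465 0.4785] z 0.068
left X0.44 n49 y [0.3083 0.3145 0.3216] z 0.065
left X0.47 n39 y [0.307  0.3126 0.3188] z 0.066
left X0.50 n43 y [0.3068 0.3119 0.3192] z 0.066
left X0.53 n38 y [0.3061 0.3119 0.3199] z 0.066
left X0.56 n40 y [0.3051 0.3109 0.3177] z 0.066
left X0.59 n41 y [0.304  0.3105 0.3171] z 0.066
left X0.62 n48 y [0.2779 0.308  0.3235] z 0.068
left X0.65 n155 y [0.2525 0.282  0.3221] z 0.072
left X0.68 n160 y [0.2531 0.2822 0.3127] z 0.070
left X0.71 n76 y [0.2505 0.2809 0.3137] z 0.067
floor Y0.05 xmin 0.4429
floor Y0.08 xmin 0.4432
floor Y0.11 xmin 0.4401
floor Y0.14 xmin 0.4402
floor Y0.17 xmin 0.4402
floor Y0.20 xmin 0.4438
floor Y0.23 xmin 0.4441
floor Y0.26 xmin 0.4441
floor Y0.29 xmin 0.4445
floor X0.46 y [0.0141 0.3089]
floor X0.49 y [0.0106 0.3066]
floor X0.52 y [0.007  0.3069]
floor X0.55 y [0.0068 0.3041]
floor X0.58 y [0.0065 0.3052]
floor X0.61 y [0.0063 0.3048]
floor X0.64 y [0.0061 0.3025]
floor X0.67 y [0.0642 0.2979]
```

>>> {"name": "jog_arm", "arguments": {
  "travel": [
    [-0.75,0.71,-0.012],
    [-0.75,0.71,-0.012],
    [-0.75,0.71,-0.012],
    [-0.75,0.71,-0.012],
    [-0.75,0.71,-0.012],
    [-0.75,0.71,-0.012],
    [-0.75,0.71,-0.012],
    [-0.75,0.71,-0.012],
    [-0.75,0.71,-0.012],
    [-0.75,0.71,-0.012]
  ],
  "dr": [
    [0,0,-0.2194],
    [0,0,-0.2194],
    [0,0,-0.2194],
    [0,0,-0.2194],
    [0,0,-0.2194],
    [0,0,-0.2194],
    [0,0,-0.2194],
    [0,0,-0.2194],
    [0,0,-0.2194],
    [0,0,-0.2194]
  ],
  "claw": [1,1,1,1,1,1,1,1,1,1]
}}

```text
time_s: 1.9
tcp_pos: [0.4376, -0.2271, 0.2004]
eef_rot: [-180.0, -0.0, -88.0]
contact_force: [-0.6, -0.6, -0.1]
gripper_width: 0.0872
gripper_force: 0.0
```

```bash
python3 - <<'E'
from h import *
c=cam("side");cv2.imwrite("pics/s1.png",cv2.resize(c["pixels"][180:300,240:400,::-1],None,fx=4,fy=4))
print(block(c))
E
```

```text
(array([ 0.43749168, -0.20885177]), np.float64(-45.118133271830295), np.float64(0.2956587812464016), 235, np.float64(0.052743687032565045))
```

View pics/s1.png

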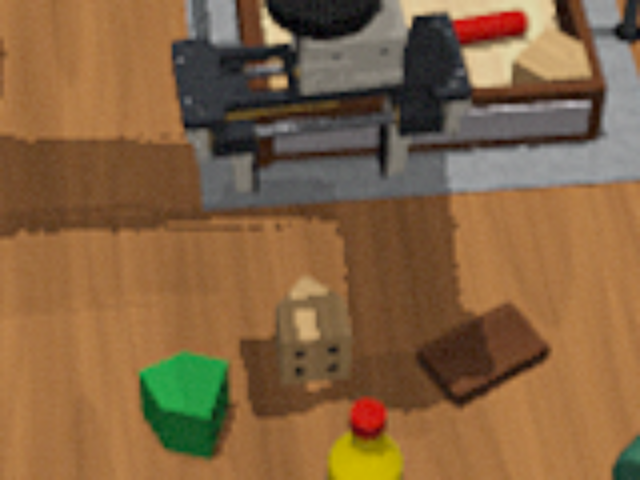

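>>> {"name": "jog_arm", "arguments": {
  "travel": [
    [0,0,0.1],
    [0,0,0.2],
    [0,0,0.28],
    [0,0,0.33],
    [0,0,0.354],
    [0,0,0.354],
    [0,0,0.354],
    [0,0,0.354],
    [0,0,0.354],
    [0,0,0.354]
  ],
  "dr": [
    [0,0,0],
    [0,0,0],
    [0,0,0],
    [0,0,0],
    [0,0,0],
    [0,0,0],
    [0,0,0],
    [0,0,0],
    [0,0,0],
    [0,0,0]
  ],
  "claw": [0.85,0.85,0.85,0.85,0.85,0.85,0,0,0,0],
  "newtons": 30
}}

```text
time_s: 3.2
tcp_pos: [0.4373, -0.2278, 0.0236]
eef_rot: [-180.0, -0.0, -88.1]
contact_force: [0.1, 0.4, -0.0]
gripper_width: 0.0398
gripper_force: 0.0
```

```bash
python3 - <<'E'
from h import *
print({k:r.get_state()[k] for k in("gripper_width","gripper_force","time_s")})
c=cam("side");a=cv2.resize(c["pixels"][200:320,240:400,::-1],None,fx=4,fy=4)
c2=cam("top");b=cv2.resize(c2["pixels"][180:270,330:450,::-1],None,fx=4,fy=4)
o=np.zeros((480,800,3),np.uint8);o[:,:400]=a[:,120:520];o[:360,400:]=b[:,40:440];cv2.imwrite("pics/s2.png",o)
print(r.get_state()["gripper_width"])
E
```

```text
{'gripper_width': 0.03980522535705097, 'gripper_force': 0.0, 'time_s': 3.2}
0.031886068471403496
```

View pics/s2.png

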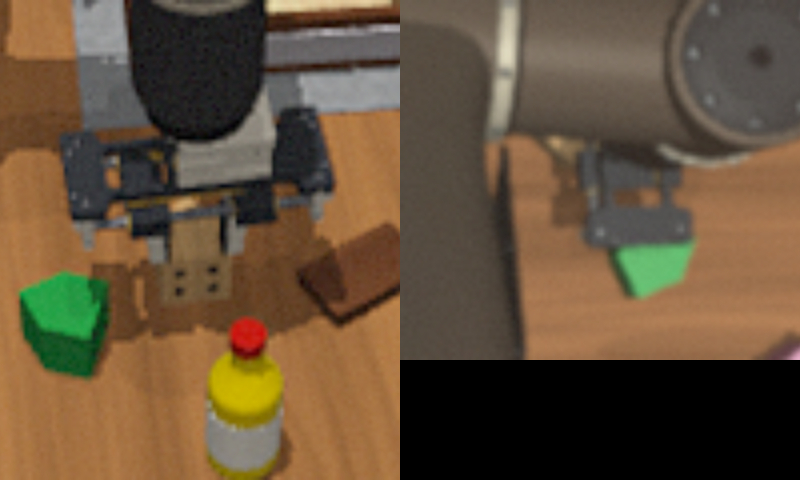

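```bash
python3 - <<'E'
from h import *
c=cam("side");P=pts(c)
s=r.get_state();print(s["tcp_pos"],s["eef_rot"],s["gripper_width"],s["gripper_force"])
M=R.from_euler('xyz',c["attitude"],degrees=True).as_matrix()
for w in ([.437,-.228,.0236],[.41,-.228,.0236],[.464,-.228,.0236],[.437,-.235,.0],[.437,-.235,.055],[.437,-.172,.055]):
    q=(np.array(w)-c["position"])@M; print(w,c["cx"]+c["fx"]*q[0]/-q[2],c["cy"]+c["fy"]*-q[1]/-q[2])
for v in (255,258,260,262,264,266,270): print(v,[P[v,u].round(3).tolist() for u in (309,312,320,328)])
cv2.imwrite("pics/s3.png",cv2.resize(c["pixels"][225:285,280:360,::-1],None,fx=10,fy=10,interpolation=cv2.INTER_NEAREST))
E
```

```text
[ 0.43715875 -0.2278603   0.02335773] [-1.79991399e+02 -1.55264212e-03 -8.80726703e+01] 0.0277968219197627 0.0
[0.437, -0.228, 0.0236] 317.97657524984515 267.7318189645154
[0.41, -0.228, 0.0236] 309.3467385984182 268.5649749484375
[0.464, -0.228, 0.0236] 326.5763784219541 266.9015625224992
[0.437, -0.235, 0.0] 318.1661169642758 274.0924320103935
[0.437, -0.235, 0.055] 318.4016401282095 263.32719682412653
[0.437, -0.172, 0.055] 315.8225691997504 247.39998426424734
255 [[0.404, -0.269, 0.144], [0.413, -0.269, 0.142], [0.447, -0.201, 0.051], [0.459, -0.271, 0.138]]
258 [[0.404, -0.267, 0.127], [0.413, -0.269, 0.128], [0.445, -0.211, 0.05], [0.465, -0.241, 0.085]]
260 [[0.407, -0.241, 0.083], [0.416, -0.242, 0.084], [0.444, -0.222, 0.053], [0.465, -0.24, 0.073]]
262 [[0.407, -0.242, 0.075], [0.416, -0.241, 0.073], [0.443, -0.226, 0.049], [0.466, -0.241, 0.065]]
264 [[0.407, -0.244, 0.068], [0.416, -0.242, 0.064], [0.442, -0.236, 0.052], [0.474, -0.195, -0.006]]
266 [[0.411, -0.213, 0.017], [0.417, -0.236, 0.046], [0.441, -0.24, 0.048], [0.473, -0.205, -0.004]]
270 [[0.411, -0.214, -0.002], [0.417, -0.238, 0.029], [0.442, -0.239, 0.026], [0.469, -0.225, 0.003]]
```

View pics/s3.png

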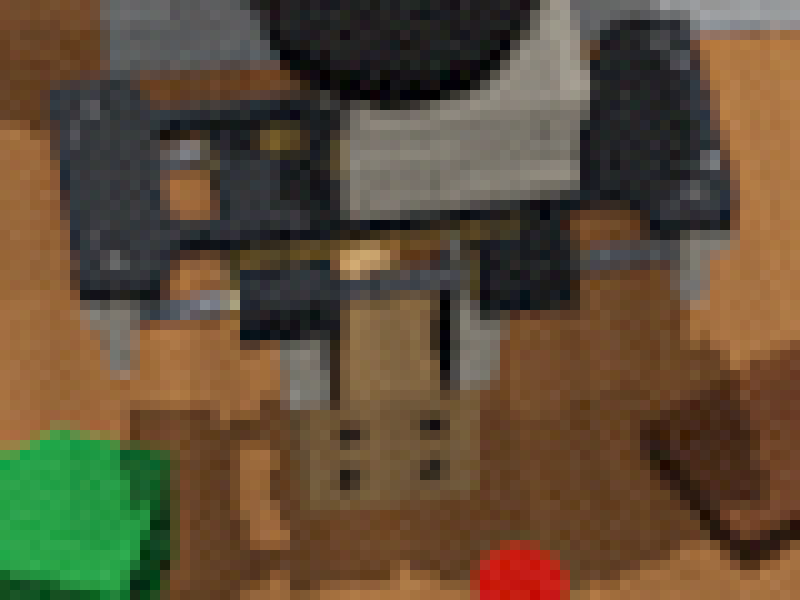

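The fingers closed on nothing. The depth picture shows their ends at z≈0.06, above the block, although the state says 0.023. I'll open them and measure the offset.

>>> {"name": "jog_arm", "arguments": {
  "travel": [
    [0,0,0],
    [0,0,0],
    [0,0,0],
    [0,0,0],
    [0,0,0],
    [0,0,0],
    [0,0,0],
    [0,0,0],
    [0,0,0],
    [0,0,0]
  ],
  "dr": [
    [0,0,0],
    [0,0,0],
    [0,0,0],
    [0,0,0],
    [0,0,0],
    [0,0,0],
    [0,0,0],
    [0,0,0],
    [0,0,0],
    [0,0,0]
  ],
  "claw": [0.85,0.85,0.85,0.85,0.85,0.85,0.85,0.85,0.85,0.85]
}}

```text
time_s: 4.6
tcp_pos: [0.4371, -0.2279, 0.0233]
eef_rot: [180.0, -0.0, -88.1]
contact_force: [-0.7, -0.4, -0.7]
gripper_width: 0.0748
gripper_force: 0.0
```

```bash
python3 - <<'E'
from h import *
c=cam("side");P=pts(c)
s=r.get_state();print(s["tcp_pos"],s["gripper_width"],s["joints"])
np.set_printoptions(linewidth=200)
m=np.abs(P[...,1]+.235)<.02
for lo in np.arange(.38,.5,.008):
    k=m&(P[...,0]>lo)&(P[...,0]<lo+.008)&(P[...,2]>.012)&(P[...,2]<.12)
    print(lo.round(3),np.sort(P[k][:,2])[:10].round(3), P[k][:,1].mean().round(3) if k.any() else "")
cv2.imwrite("pics/s4.png",cv2.resize(c["pixels"][225:285,280:360,::-1],None,fx=10,fy=10,interpolation=cv2.INTER_NEAREST))
E
```

```text
[ 0.43707836 -0.2279139   0.02326289] 0.07427402226462529 [-4.64076520e+00  1.42522350e+01 -3.44468727e+01  7.43796692e-04
 -4.13018879e+01  6.56152471e+00]
0.38 [0.055 0.063 0.068 0.069 0.076 0.081 0.087 0.087] -0.242
0.388 [0.055 0.058 0.061 0.063 0.063 0.065 0.067 0.069 0.069 0.072] -0.243
0.396 [0.055 0.06  0.063 0.066 0.077 0.081 0.09 ] -0.241
0.404 [0.014 0.016 0.027 0.031 0.032 0.038 0.045 0.05  0.052 0.053] -0.233
0.412 [0.012 0.012 0.013 0.015 0.02  0.022 0.022 0.029 0.032 0.035] -0.234
0.42 [0.012 0.014 0.015 0.016 0.017 0.019 0.021 0.024 0.025 0.029] -0.234
0.428 [0.013 0.014 0.017 0.019 0.019 0.021 0.021 0.025 0.025 0.029] -0.234
0.436 [0.013 0.014 0.015 0.018 0.018 0.024 0.024 0.024 0.026 0.031] -0.233
0.444 [0.013 0.013 0.015 0.017 0.018 0.019 0.022 0.024 0.024 0.025] -0.234
0.452 [0.013 0.017 0.018 0.02  0.022 0.024 0.03  0.031 0.033 0.035] -0.233
0.46 [0.014 0.017 0.019 0.022 0.024 0.025 0.025 0.029 0.034 0.036] -0.232
0.468 [0.059 0.06  0.061 0.064 0.064 0.064 0.065 0.069 0.07  0.072] -0.231
0.476 [0.052 0.059 0.061 0.064 0.069 0.07  0.072 0.072 0.073 0.077] -0.238
0.484 [0.056 0.058 0.061 0.065 0.068 0.069 0.071 0.071 0.074 0.076] -0.24
0.492 []
```

View pics/s4.png

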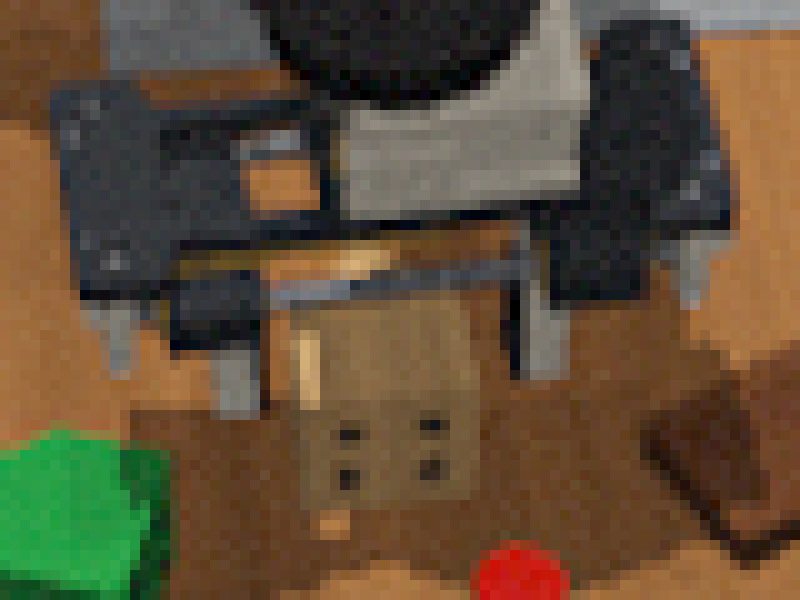

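The fingertips really sit about 33 mm higher than the state reads. The fingers are centred on the block in x and about 3 mm off in y. I'll go down by the measured offset and watch the force.

>>> {"name": "jog_arm", "arguments": {
  "travel": [
    [-0.004,0,0.015],
    [-0.004,0,0.03],
    [-0.004,0,0.045],
    [-0.004,0,0.055],
    [-0.004,0,0.062],
    [-0.004,0,0.062],
    [-0.004,0,0.062],
    [-0.004,0,0.062],
    [-0.004,0,0.062],
    [-0.004,0,0.062]
  ],
  "dr": [
    [0,0,0],
    [0,0,0],
    [0,0,0],
    [0,0,0],
    [0,0,0],
    [0,0,0],
    [0,0,0],
    [0,0,0],
    [0,0,0],
    [0,0,0]
  ],
  "claw": [0.85,0.85,0.85,0.85,0.85,0.85,0,0,0,0],
  "newtons": 30
}}

```text
time_s: 5.9
tcp_pos: [0.4373, -0.2259, -0.0075]
eef_rot: [-180.0, -0.0, -88.1]
contact_force: [-0.7, 1.1, 2.0]
gripper_width: 0.0541
gripper_force: 30.0
```

>>> {"name": "jog_arm", "arguments": {
  "travel": [
    [0,0,-0.08],
    [0,0,-0.2],
    [0,0,-0.24],
    [-0.12,-0.02,-0.24],
    [-0.958,-0.139,-0.24],
    [-0.958,-0.139,-0.24],
    [-0.958,-0.139,-0.24],
    [-0.958,-0.139,-0.24],
    [-0.958,-0.139,-0.24],
    [-0.958,-0.139,-0.24]
  ],
  "dr": [
    [0,0,0],
    [0,0,0],
    [0,0,0],
    [0,0,-0.02],
    [0,0,-0.1153],
    [0,0,-0.1153],
    [0,0,-0.1153],
    [0,0,-0.1153],
    [0,0,-0.1153],
    [0,0,-0.1153]
  ],
  "claw": [0,0,0,0,0,0,0,0,0,0],
  "newtons": 40
}}

```text
time_s: 7.15
tcp_pos: [0.4848, 0.2093, 0.1123]
eef_rot: [180.0, 0.0, -46.6]
contact_force: [1.7, 0.2, -1.0]
gripper_width: 0.0537
gripper_force: 40.0
```

```bash
python3 - <<'E'
from h import *
c=cam("side");c2=cam("top")
s=r.get_state();print(s["tcp_pos"],s["eef_rot"],s["contact_force"])
o=np.zeros((480,800,3),np.uint8)
o[:,:400]=cv2.resize(c["pixels"][110:230,270:370,::-1],None,fx=4,fy=4);o[:,400:]=cv2.resize(c2["pixels"][120:240,200:300,::-1],None,fx=4,fy=4)
cv2.imwrite("pics/s5.png",o)
P=pts(c);n=s["tcp_pos"]; 
k=(np.hypot(P[...,0]-n[0],P[...,1]-n[1])<.07)&(P[...,2]>.08)
col=c["pixels"].astype(int);b=k&(col[...,0]>col[...,2]+40)
print(b.sum(),P[b].min(0),np.median(P[b],0),P[b].max(0))
E
```

```text
[0.48613614 0.21245366 0.11203511] [-1.79921686e+02 -1.35236674e-02 -4.63194729e+01] [ 0.85720435 -0.6035307  -0.70899761]
182 [0.44162438 0.15106354 0.11543316] [0.49067427 0.19950903 0.15540925] [0.55495919 0.23472187 0.34950628]
```

View pics/s5.png

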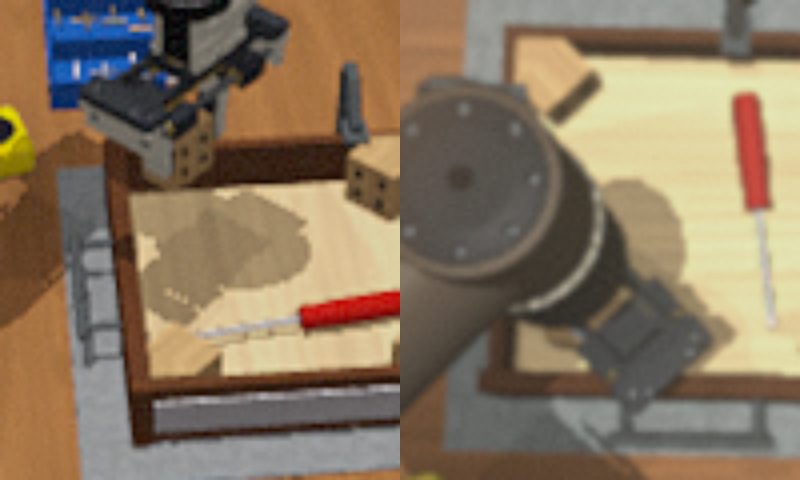

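>>> {"name": "jog_arm", "arguments": {
  "travel": [
    [-0.03,-0.035,0],
    [-0.056,-0.065,0],
    [-0.056,-0.065,0.03],
    [-0.056,-0.065,0.08],
    [-0.056,-0.065,0.13],
    [-0.056,-0.065,0.16],
    [-0.056,-0.065,0.18],
    [-0.056,-0.065,0.19],
    [-0.056,-0.065,0.196],
    [-0.056,-0.065,0.196]
  ],
  "dr": [
    [0,0,0],
    [0,0,0],
    [0,0,0],
    [0,0,0],
    [0,0,0],
    [0,0,0],
    [0,0,0],
    [0,0,0],
    [0,0,0],
    [0,0,0]
  ],
  "claw": [0,0,0,0,0,0,0,0,0,0]
}}

```text
time_s: 8.5
tcp_pos: [0.4898, 0.2501, 0.0146]
eef_rot: [-180.0, -0.0, -46.6]
contact_force: [-0.5, 0.0, -1.5]
gripper_width: 0.0537
gripper_force: 40.0
```

>>> {"name": "jog_arm", "arguments": {
  "travel": [
    [0,0,0.003],
    [0,0,0.006],
    [0,0,0.008],
    [0,0,0.009],
    [0,0,0.01],
    [0,0,0.01],
    [0,0,0.01],
    [0,0,0.01],
    [0,0,0.01],
    [0,0,0.01]
  ],
  "dr": [
    [0,0,0],
    [0,0,0],
    [0,0,0],
    [0,0,0],
    [0,0,0],
    [0,0,0],
    [0,0,0],
    [0,0,0],
    [0,0,0],
    [0,0,0]
  ],
  "claw": [0,0,0,0,0,0,0,0,0,0]
}}

```text
time_s: 9.75
tcp_pos: [0.4896, 0.2499, 0.0093]
eef_rot: [180.0, 0.0, -46.6]
contact_force: [-0.4, -0.2, -0.8]
gripper_width: 0.0538
gripper_force: 40.0
```

```bash
python3 - <<'E'
from h import *
c=cam("side");c2=cam("top")
s=r.get_state();print(s["tcp_pos"],s["eef_rot"],s["contact_force"])
o=np.zeros((480,800,3),np.uint8)
o[:,:400]=cv2.resize(c["pixels"][130:190,280:330,::-1],None,fx=8,fy=8);o[:,400:]=cv2.resize(c2["pixels"][180:240,205:255,::-1],None,fx=8,fy=8)
cv2.imwrite("pics/s6.png",o)
# broad face plane: points between floor and 0.07
P=pts(c);n=s["tcp_pos"];d=np.array([.688,-.725])
q=P[...,:2]-n[:2]; al=q@d; la=q@np.array([.725,.688])
k=(np.abs(la)<.024)&(al>-.005)&(al<.03)&(P[...,2]>.022)&(P[...,2]<.066)
print("broad face behind TCP",np.percentile(al[k],[10,50,90]).round(4),k.sum(),P[k][:,2].max())
E
```

```text
[0.48959753 0.24988697 0.0092554 ] [ 1.79997901e+02  8.31963750e-04 -4.65735169e+01] [-0.01208192  0.02187564 -0.5683411 ]
broad face behind TCP [0.0091 0.0119 0.0154] 73 0.06461407493833149
```

View pics/s6.png

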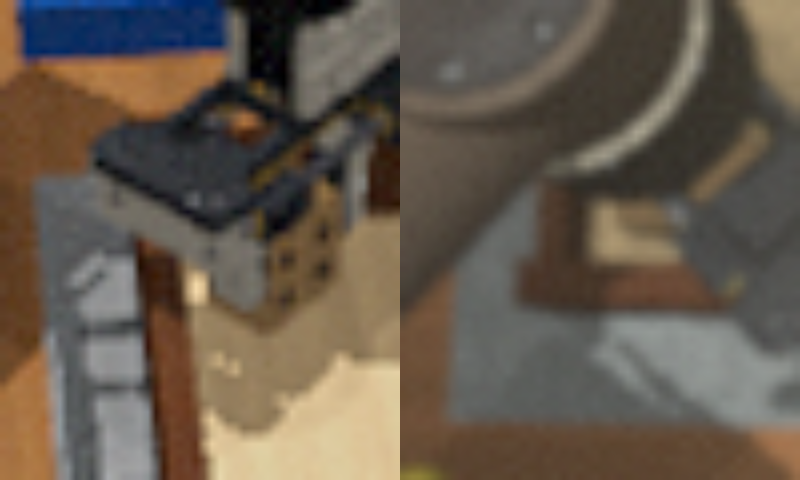

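>>> {"name": "jog_arm", "arguments": {
  "travel": [
    [0,0,0.002],
    [0,0,0.003],
    [-0.006,-0.001,0.003],
    [-0.012,-0.002,0.003],
    [-0.018,-0.003,0.003],
    [-0.024,-0.004,0.003],
    [-0.03,-0.0046,0.003],
    [-0.034,-0.0046,0.003],
    [-0.034,-0.0046,0.003],
    [-0.034,-0.0046,0.003]
  ],
  "dr": [
    [0,0,0],
    [0,0,0],
    [0,0,0],
    [0,0,0],
    [0,0,0],
    [0,0,0],
    [0,0,0],
    [0,0,0],
    [0,0,0],
    [0,0,0]
  ],
  "claw": [0,0,0,0,0,0,0,0,0,0]
}}

```text
time_s: 11.1
tcp_pos: [0.4803, 0.2644, 0.0085]
eef_rot: [-179.9, -0.0, -46.5]
contact_force: [0.4, -1.1, 5.7]
gripper_width: 0.0537
gripper_force: 40.0
```

>>> {"name": "jog_arm", "arguments": {
  "travel": [
    [-0.003,0,0],
    [-0.006,0,0],
    [-0.008,0,0],
    [-0.01,0,0],
    [-0.012,0,0],
    [-0.013,0,0],
    [-0.014,0,0],
    [-0.014,0,0],
    [-0.014,0,0],
    [-0.014,0,0]
  ],
  "dr": [
    [0,0,0],
    [0,0,0],
    [0,0,0],
    [0,0,0],
    [0,0,0],
    [0,0,0],
    [0,0,0],
    [0,0,0],
    [0,0,0],
    [0,0,0]
  ],
  "claw": [0,0,0,0,0,0,0,0,0,0]
}}

```text
time_s: 12.35
tcp_pos: [0.4767, 0.2686, 0.0085]
eef_rot: [-179.9, -0.1, -46.5]
contact_force: [9.7, -7.7, 4.4]
gripper_width: 0.0537
gripper_force: 46.8
```

```bash
python3 - <<'E'
from h import *
n0=r.get_state();print(n0["gripper_force"],n0["contact_force"],n0["moment"])
ct=cam("top");cs=cam("side")
P=pts(cs);d=np.array([.688,-.725]);e=np.array([.725,.688]);K=np.array([.438,.309])
q=P[...,:2]-K;al=q@d;la=q@e
k=(np.abs(la)<.022)&(al>.045)&(al<.08)&(P[...,2]>.024)&(P[...,2]<.064)
A=np.polyfit(la[k],al[k],1);print("side: broad face from corner",np.percentile(al[k],[10,50,90]).round(4),k.sum(),"slope",A)
# corner from the side camera: front inner & left rims
for lo in np.arange(0.06,.22,.04):
    m=(P[...,2]>.06)&(P[...,2]<.082)&(P[...,1]>lo)&(P[...,1]<lo+.04)&(P[...,0]>.40)&(P[...,0]<.46);print("front",lo,np.percentile(P[m][:,0],[3,50,97]).round(4))
for lo in np.arange(.5,.66,.04):
    m=(P[...,2]>.056)&(P[...,2]<.08)&(P[...,0]>lo)&(P[...,0]<lo+.04)&(P[...,1]>.29)&(P[...,1]<.34);print("left",lo,np.percentile(P[m][:,1],[3,50,97]).round(4) if m.any() else 0)
o=np.zeros((480,800,3),np.uint8)
o[:,:400]=cv2.resize(cs["pixels"][130:190,280:330,::-1],None,fx=8,fy=8);o[:,400:]=cv2.resize(ct["pixels"][180:240,205:255,::-1],None,fx=8,fy=8)
cv2.imwrite("pics/s7.png",o)
E
```

```text
46.81951298931381 [ 9.69028303 -7.73576749  4.37043811] [-2.60431646 -3.12624766  0.49927087]
side: broad face from corner [0.0653 0.0679 0.071 ] 57 slope [0.00049143 0.06818819]
front 0.06 [0.4154 0.4258 0.4558]
front 0.1 [0.4162 0.4254 0.4336]
front 0.14 [0.4181 0.4269 0.4347]
front 0.18000000000000002 [0.4193 0.4275 0.4359]
left 0.5 [0.2911 0.3063 0.3138]
left 0.54 [0.2971 0.305  0.3175]
left 0.5800000000000001 [0.2948 0.3039 0.3147]
left 0.6200000000000001 [0.2909 0.3037 0.3232]
left 0.6600000000000001 [0.2903 0.2993 0.3145]
```

View pics/s7.png

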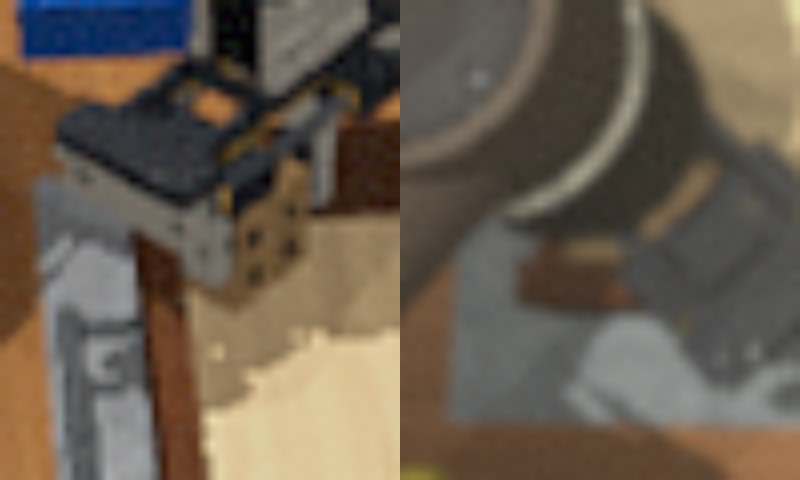

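```bash
python3 - <<'E'
from h import *
A=[]
for i in range(3):
    cs=cam("side");A.append(pts(cs))
P=np.mean(A,0)
m=(P[...,2]>.025)&(P[...,2]<.058)&(P[...,0]>.51)&(P[...,0]<.63)&(P[...,1]>.28)&(P[...,1]<.33)
f=np.polyfit(P[m][:,0],P[m][:,1],1);print("left inner",m.sum(),f,"at x=.438:",np.polyval(f,.438),np.std(P[m][:,1]-np.polyval(f,P[m][:,0])))
m=(P[...,2]>.068)&(P[...,2]<.078)&(P[...,1]>.1)&(P[...,1]<.2)&(P[...,0]>.40)&(P[...,0]<.45)
g=np.polyfit(P[m][:,1],P[m][:,0],1);print("front centre",m.sum(),g,"inner at y=.307:",np.polyval(g,.307)+.009)
t=np.arctan(f[0]);K=np.array([np.polyval(g,.307)+.009,np.polyval(f,.438)])
d=np.array([np.cos(t-np.pi/4),np.sin(t-np.pi/4)]);e=np.array([-d[1],d[0]])
q=P[...,:2]-K;al=q@d;la=q@e
k=(np.abs(la)<.02)&(al>.045)&(al<.08)&(P[...,2]>.026)&(P[...,2]<.062)
print("yaw",np.degrees(t),"K",K,"broad",np.median(al[k]),np.percentile(al[k],[10,90]),k.sum(),np.polyfit(la[k],al[k],1))
# drawer's fixed broad face (front right block / back-left) as a check of bias: floor z
k=(np.abs(la)<.1)&(P[...,2]<.024)&(al>.09)&(al<.15);print("floor",np.median(P[k][:,2]))
print(r.get_state()["time_s"])
E
```

```text
left inner 194 [-0.00447893  0.30472864] at x=.438: 0.3027668735641454 0.0031437680593475207
front centre 81 [0.03777906 0.42092138] inner at y=.307: 0.4415195480877059
yaw -0.25662203141562706 K [0.44151955 0.30276687] broad 0.061353692577970007 [0.05932278 0.06303564] 44 [0.03613597 0.06130123]
floor 0.013421519325541292
12.6
```

Both boards push back, but the pad force rose from 40 to 46.8 N. A fingertip may be wedging on a board, so I'll regrip 4 mm further back to leave clearance and then press again.

>>> {"name": "jog_arm", "arguments": {
  "travel": [
    [0.003,0,0],
    [0.004,0,0],
    [0.004,0,0],
    [0.004,0,0],
    [0.006,0,0],
    [0.01,0,0],
    [0.012,0,0],
    [0.012,0,0],
    [0.012,0,0],
    [0.012,0,0]
  ],
  "dr": [
    [0,0,0],
    [0,0,0],
    [0,0,0],
    [0,0,0],
    [0,0,0],
    [0,0,0],
    [0,0,0],
    [0,0,0],
    [0,0,0],
    [0,0,0]
  ],
  "claw": [0,0,0.67,0.67,0.67,0.67,0.67,0,0,0],
  "newtons": 40
}}

```text
time_s: 13.85
tcp_pos: [0.4786, 0.2643, 0.0075]
eef_rot: [180.0, 0.0, -46.6]
contact_force: [2.9, 0.8, -1.0]
gripper_width: 0.0539
gripper_force: 40.0
```

>>> {"name": "jog_arm", "arguments": {
  "travel": [
    [0,0,0],
    [0,0,0],
    [-0.003,0,0],
    [-0.006,0,0],
    [-0.008,0,0],
    [-0.01,0,0],
    [-0.011,0,0],
    [-0.011,0,0],
    [-0.011,0,0],
    [-0.011,0,0]
  ],
  "dr": [
    [0,0,0],
    [0,0,0],
    [0,0,0],
    [0,0,0],
    [0,0,0],
    [0,0,0],
    [0,0,0],
    [0,0,0],
    [0,0,0],
    [0,0,0]
  ],
  "claw": [0,0,0,0,0,0,0,0,0,0],
  "newtons": 40
}}

```text
time_s: 15.1
tcp_pos: [0.4787, 0.2674, 0.0086]
eef_rot: [-179.9, -0.2, -46.5]
contact_force: [22.3, -12.6, -4.5]
gripper_width: 0.0538
gripper_force: 40.0
```

The pad force now stays at 40 N under 25 N of push, and the block sits about 2 mm deeper, so the fingers are clear of the boards. I'll ease off, set the block down on the floor and press again with more even force.

>>> {"name": "jog_arm", "arguments": {
  "travel": [
    [0.004,-0.0015,0],
    [0.006,-0.0015,0.001],
    [0.006,-0.0015,0.003],
    [0.006,-0.0015,0.005],
    [0.006,-0.0015,0.005],
    [0.004,-0.0015,0.005],
    [0.003,-0.0015,0.005],
    [0.002,-0.0015,0.005],
    [0.0014,-0.0015,0.005],
    [0.0014,-0.0015,0.005]
  ],
  "dr": [
    [0,0,0],
    [0,0,0],
    [0,0,0],
    [0,0,0],
    [0,0,0],
    [0,0,0],
    [0,0,0],
    [0,0,0],
    [0,0,0],
    [0,0,0]
  ],
  "claw": [0,0,0,0,0,0,0,0,0,0],
  "newtons": 40
}}

```text
time_s: 16.35
tcp_pos: [0.4787, 0.2676, 0.0074]
eef_rot: [-179.9, -0.2, -46.5]
contact_force: [12.9, -13.0, 13.4]
gripper_width: 0.0537
gripper_force: 40.0
```

```bash
python3 - <<'E'
from h import *
A=[]
for i in range(4):
    A.append(pts(cam("side")))
P=np.mean(A,0);s=r.get_state();print(s["contact_force"],s["moment"],s["gripper_force"],s["tcp_pos"],s["eef_rot"],s["time_s"])
for K in ([.438,.309],[.4415,.3028]):
    t=np.radians(-1.5);d=np.array([np.cos(t-np.pi/4),np.sin(t-np.pi/4)]);e=np.array([-d[1],d[0]])
    q=P[...,:2]-K;al=q@d;la=q@e
    k=(np.abs(la)<.02)&(al>.045)&(al<.08)&(P[...,2]>.026)&(P[...,2]<.062)
    print("broad",np.median(al[k]),k.sum(),np.polyfit(la[k],al[k],1),np.polyfit(P[k][:,2],al[k],1))
E
```

```text
[ 12.26086819 -11.43945977  13.46496666] [-4.3791208  -4.05913379  0.32502405] 39.99735116958618 [0.478652   0.26760787 0.00735885] [-179.88942925   -0.18242873  -46.46145177] 16.55
broad 0.06686814878315714 50 [-0.00744149  0.06665936] [0.00701147 0.06635664]
broad 0.05995073841183683 49 [-0.00809333  0.05972068] [0.00936941 0.05931158]
```

```bash
python3 -c "
from plant import r
print(r.get_state()['contact_force']);print(r.close_job())"
```

```text
[ 12.26086819 -11.43945977  13.46496666]
the job is handed in; nothing more can be done
None
```

The beech block is in the empty front-left corner and I handed the job in at about 16.6 s with the gripper still holding it. It pushes about 12 N on the front board, 11 N on the left side board and 13 N on the floor, with a 40 N grip; the cameras put the nose in the corner only to within a few millimetres, so the force readings are the main evidence that it is fully seated.

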